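# Drift the plate into line and fit the bolt

### The arm

A 6-joint arm with a two-finger parallel gripper is mounted at the origin on a cart in front of the work surface, level with it; the furniture and walls round the work are solid. World frame = base frame: x ahead of the robot, y to its left, z up, the work surface at z = 0. Lengths are in mm, angles in rad, forces in N, time in s.
With the tool pointing down it reaches from about 275 to 775 mm from the base axis. Payload 14.6 kg.
Tool frame: the origin (TCP) lies at the very end of the fingers, on their centre line; the grasp point (between the pads) lies 19 mm behind it; z points along the fingers, y is the direction in which the jaws open and shut (so a half turn about z gives the same grasp; the last joint's range is limited). The gripper opens to 85 mm and grips with 20 to 120 N. Pads are 22 mm wide; open, the fingers measure 114 mm over their backs; the gripper's body (76 mm by 85 mm) begins 54 mm behind the grasp point. The pads swing forward as they close: fully open they stand 13 mm farther back than shut.
Start: joints at [-1.33, 0.263, -0.048, 1.259, 0, 1.415], TCP at [202.406, -484.417, 231.278] pointing down, gripper open.
Joint ranges: [-2.65, 2.65], [-0.89, 1.7], [-1.18, 1.37], [-2.13, 2.11], [-1.35, 1.29], [-3.14, 3.14]. Speed limits (rad/s): [1.89, 1.89, 2.57, 2.79, 3.14, 3.14].

### API

Orientations are given as a rotation vector (axis times angle).
In Python, from rig import telemetry, vision, robot gives the robot as it stands. The module is installed in compiled form; this text tells all that it offers.
- The arm moves only by the tool arm_command, never from a script. Its argument "moves" is one flat list of numbers, 5 for each row, row after row: the shift along the tool's x, y, z in mm, then the turn about the tool's z in rad, then the closure in counts, from 0 (fully open) to 255 (shut). In form: [x, y, z, roll, jaw, x, y, z, roll, jaw, ...]. A call has 1 to 20 rows; each row shifts and turns the pose as measured when the row begins, along the tool's axes as they then stand; what a row does not reach is not made up. A row lasts 1/10 s, in which the tool goes at most 50 mm and 8.59 degrees, less where a joint would pass 70% of its speed; a pose out of reach is approached as far as the arm can. A call with a gripper value outside its range is refused whole. The fingers move at their own pace and stop on an object; "force" is the grip in N (left out, the last holds). Time passes only in rows, so rows that do not move let the fingers close. It gives the time, the measured TCP pose, the force and the opening at its end, in the units of the state.
- telemetry.observe(): the state, without advancing time (a new reading comes with each control period).
- vision.read_camera(name): name is "side" or "top"; returns the picture (420x560x3 uint8, red, green, blue); there is no depth.
- vision.get_calibration(name): a dict with "fx", "fy", "cx", "cy" (pixels), "D" ([k1, k2, p1, p2, k3] as OpenCV has them; the pictures are not rectified), "view" (4x4, takes a point from world to camera coordinates). Camera axes: x right, y down, z forward; pixel columns grow to the right and rows downward; lengths in mm; the calibration is good to about 2 mm. A picture is of the moment at which its call begins. get_calibration takes no time and is no camera call.
- robot.close_job(): hands the job in, once; it reports no verdict.
Trained networks look in the newest picture that a camera, given by its name, has taken for a name from the list of things; names that differ only in an ending like _2 or _b are one class to them, and where a whole thing is asked for, a point or a joint stands for the part that bears it (a point fixed in the world has none). Each returns a list of dicts, best first, with "p" (0 to 1); they miss things now and then, are a little off and sometimes report something else, mostly with a low value. They report only what shows in the picture. A call takes as long as a camera call.
- vision.find_in(camera, query): "xy" ([column, row] as shares, 0 to 1, of the picture: columns of its width, rows of its height, amid what is visible of it).
- vision.trace(camera, query): "pixels" (420x560 bool, what is visible of it) and "xy" ([column, row] as shares, 0 to 1, of the picture: columns of its width, rows of its height, amid what is visible of it).
The state is a dict: "time": time; "q": joint angles; "qd": joint speeds; "joint_efforts": joint torques, N m; "ee_pos": TCP position; "orientation": TCP orientation; "ft_force": force on the tool from outside, world axes, zero at the start; "wrist_torque": the same for the moment, N m; "opening": opening from 0.0 (shut) to 1.0 (fully open).
Only numpy, scipy, OpenCV 4.12 (cv2) and the standard library are available. Lean on these libraries where they do the work, as an engineer would, in place of code of your own. Each camera call takes 0.05 s, during which the arm holds its last target.

### The job

The steel cover plate on the wooden block hangs skewed on its pivot bolt, so its holes do not line up with those of the strap hidden beneath. Put the tapered drift pin from the holder into the plate's end hole, use it to draw the plate across until its nose finds the strap's hole, and ease it fully home; then fit the bolt fully home in the plate's middle hole. Feel your way and do not force either part (never press harder than about 35 N); leave the drift standing in its hole and do not disturb the tape measure, the oak offcut or the try square.

Things in the scene. Friction and masses are not known exactly. Their poses are not given: they have to be found in the camera images.
- block: Wooden block 200 x 100 x 50 mm, screwed to the bench, long side along its x. Origin: centre of its underside. Two steel bars lie on it, one on the other, both on the pivot bolt: the hidden strap, and over it the cover plate (178 x 70 x 8 mm). Each bar has two through holes, 130 mm (end hole) and 75 mm (middle hole) from the pivot. Wells in the block leave the holes free to the bench.
- pivot (a point): On the pivot axis, at block x = -80 mm, y = 0, 66 mm above the bench, under a 14 mm tall hex bolt head. The strap (50 x 8 mm, 50 to 58 mm above the bench; holes 14 mm from its -y edge, 17 mm at the end, 14.5 mm in the middle) is fast and does not give. Its angle is not measured: its end hole lies anywhere from block y = -14 mm to y = +7 mm.
- end_hole (a point): Centre of the cover plate's end hole (18 mm across), on the plate's upper face, 66 mm above the bench; x points away from the pivot along the plate, z up. The plate turns stiffly about the pivot (about 3 N at this hole moves it) and stays where left; at the start this hole lies 11.5 to 13.7 mm to the block's +y side of the block's y = 0.
- middle_hole (a point): Centre of the cover plate's middle hole (16 mm across), on the plate's upper face, between the pivot and the end hole, 55 mm from the end hole; same axes as end_hole.
- drift: Steel drift pin, upright in either holder hole; the taller part. Dark hexagonal body 22 mm across flats, z 5 to 50 mm (one pair of flats faces its +x and -x), 4 mm striking face on top; collar 30 mm across, z 0 to 5 mm. Origin: centre of collar's underside, z up. Shank below: 16 mm across for 20 mm, then tapering to a blunt 13 mm nose at z = -36 mm. Home: collar on the plate. About 0.16 kg.
- bolt: Steel bolt, upright in the other holder hole; the shorter part. Bright hex head 22 mm across flats, z 3 to 25 mm (one pair of flats faces its +x and -x); flange 30 mm across, z 0 to 3 mm. Origin: centre of flange's underside, z up. Shank 12 mm across, to z = -36 mm, last 6 mm tapering to 7 mm. It drops in, no turning. Home: flange on the plate. About 0.1 kg.
- holder_top (a point): Centre of the top of the fixed plywood tool holder (60 x 150 x 60 mm, long side along its y), 60 mm above the bench. Its two 20 mm through holes lie 45 mm either side along y; drift and bolt hang in them by collar and flange, origins level with the holder's top.
- tape_measure: Yellow tape measure, 35 x 85 x 66 mm, standing on the bench near the work; a bystander.
- offcut_oak: Oak offcut, 36 x 85 x 29 mm, lying on the bench; a bystander.
- try_square: Try square with wooden stock and steel blade, 176 x 115 x 16 mm, lying flat; a bystander.

How it is judged (in metres and radians):
On the way, in this order (a step that is already met when the one before it is completed fails the run):
1. the drift is fully home in the end hole, upright, before the bolt is in the middle hole (horizontal distance between drift and end_hole below 0.004 m and z of drift in the frame of end_hole below 0.003 m and angle between drift's own z axis and vertical below 0.1 rad and horizontal distance between bolt and middle_hole above 0.03 m), for 0.2 s.
2. the bolt is fully home in the middle hole with the drift still in the end hole (horizontal distance between bolt and middle_hole below 0.005 m and z of bolt in the frame of middle_hole below 0.003 m and horizontal distance between drift and end_hole below 0.004 m and z of drift in the frame of end_hole below 0.004 m), for 0.2 s.
At the end, for the whole second after the job is handed in: The drift stands in the plate's end hole with its collar down on the plate (within 4 mm) and the bolt in the middle hole with its flange down on the plate (within 3 mm), both centred on their holes (within 4 and 5 mm), upright within 0.1 rad, released and at rest (all of step 2 and angle between each of drift, bolt's own z axis and vertical below 0.1 rad and linear speed of each of drift, bolt below 0.02 m/s); the robot touches nothing.
It fails at once if the drift is forced: it presses on the plate, strap or block with more than 35 N (contact force between drift and block above 35 N).
It fails at once if the bolt is forced: it presses on the plate, strap or block with more than 35 N (contact force between bolt and block above 35 N).
It fails at once if the robot itself pushes the plate or block with more than 35 N (contact force between any of the fingers, the arm and block above 35 N).
It fails at once if a bystander is moved by more than 20 mm (distance of any of tape_measure, offcut_oak, try_square from where it was at the start of the episode above 0.02 m).
It also fails if it takes over 72 s, if anything falls off the work surface, if the arm or the gripper's body presses on something with over 40 N, if the wrist force passes 120 N, or if a joint passes its speed limit or range.

## Working session

There is one attempt and no reset: what is moved stays moved. The work goes in short steps, Python scripts to look and compute and a tool call to move; the robot and the scene stay as the last step left them, time stands still between calls to the robot, and variables do not carry over. Pictures are saved under pics/ and viewed, and the job is handed in when it is done.

Besides the shell and the picture viewer there is one more tool, called after ">>>" by a JSON object that holds its "name" and its "arguments". arm_command: Moves the arm, as the interface text tells. Its arguments: {"type":"object","properties":{"moves":{"type":"array"},"force":{"type":"number"}},"required":["moves"]}

```bash
mkdir -p pics; python3 - <<'E'
from rig import telemetry, vision, robot
import cv2
print(telemetry.observe())
for n in("side","top"):
    im=vision.read_camera(n); cv2.imwrite(f"pics/{n}0.png",im[:,:,::-1]); print(vision.get_calibration(n))
    for q in("block","pivot","end_hole","middle_hole","drift","bolt","holder_top","tape_measure","offcut_oak","try_square"):
        r=vision.find_in(n,q); print(n,q,[(round(a['p'],2),round(a['xy'][0]*560,1),round(a['xy'][1]*420,1)) for a in r[:3]])
E
```

```text
{'time': 0.0, 'q': array([-1.33028425e+00,  2.63523973e-01, -4.89606384e-02,  1.25942392e+00,
       -3.75314831e-06,  1.41552428e+00]), 'qd': array([ 2.83375600e-03, -1.56297338e-03, -4.08443307e-05,  9.91554291e-05,
       -3.95389317e-05,  2.19606497e-04]), 'joint_efforts': array([-3.79893347e-03, -6.37611294e+01,  3.84562790e+01,  1.39924741e-02,
       -1.97416698e-04,  4.61160027e-05]), 'ee_pos': array([ 202.34039625, -484.11976583,  230.81586912]), 'orientation': array([-3.07918941e+00, -6.17428024e-01,  8.02982841e-05]), 'ft_force': array([ 0.77330548,  0.79151421, -0.13081862]), 'wrist_torque': array([ 0.02581969, -0.00482793, -0.01096073]), 'opening': 0.9979128484099545}
{'fx': 419.0287821269985, 'fy': 419.0287821269985, 'cx': 273.2385781285382, 'cy': 211.105997657763, 'D': array([0.03822012, 0.        , 0.        , 0.        , 0.        ]), 'view': array([[ 9.76239344e-01, -2.15681961e-01,  2.09293056e-02,
        -5.36246702e+02],
       [-6.87661756e-02, -3.99944042e-01, -9.13956222e-01,
         1.41247359e+02],
       [ 2.05494421e-01,  8.90800794e-01, -4.05272732e-01,
[... 723 characters left out ...]
array([[ 7.03607842e-03, -9.99957140e-01,  6.01762041e-03,
         6.89957576e+01],
       [-9.84987495e-01, -7.96847946e-03, -1.72441696e-01,
         5.42607610e+02],
       [ 1.72482257e-01, -4.71396755e-03, -9.85001345e-01,
         1.17275924e+03],
       [ 0.00000000e+00,  0.00000000e+00,  0.00000000e+00,
         1.00000000e+00]])}
top block [(0.61, 275.3, 203.4)]
top pivot [(0.57, 273.4, 202.9)]
top end_hole [(0.84, 273.3, 207.8), (0.7, 275.2, 205.1)]
top middle_hole [(0.93, 273.5, 210.8)]
top drift [(0.41, 345.3, 220.4)]
top bolt [(0.66, 372.4, 225.3)]
top holder_top []
top tape_measure [(0.6, 217.3, 153.7)]
top offcut_oak [(0.67, 329.8, 162.9)]
top try_square [(0.7, 195.6, 261.1)]
```

View pics/side0.png

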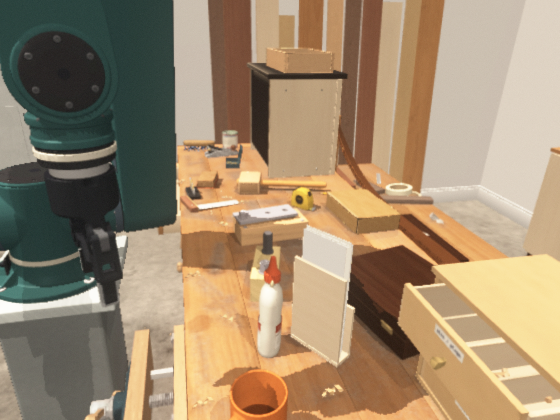

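View pics/top0.png

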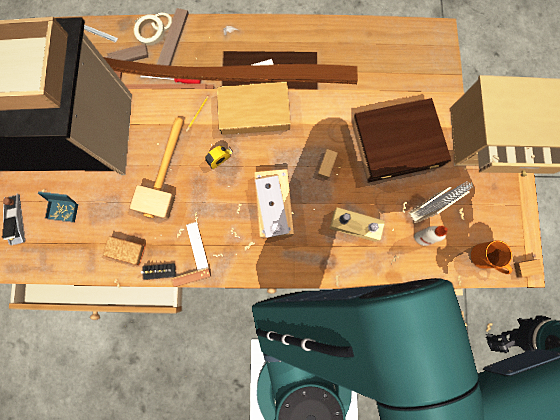

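```bash
python3 - <<'E'
import cv2
a=cv2.imread("pics/top0.png"); cv2.imwrite("pics/top0z.png",cv2.resize(a[155:255,240:400],None,fx=5,fy=5,interpolation=cv2.INTER_CUBIC))
a=cv2.imread("pics/side0.png"); cv2.imwrite("pics/side0z.png",cv2.resize(a[190:300,210:340],None,fx=5,fy=5,interpolation=cv2.INTER_CUBIC))
E
```

```text
(no output)
```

View pics/top0z.png

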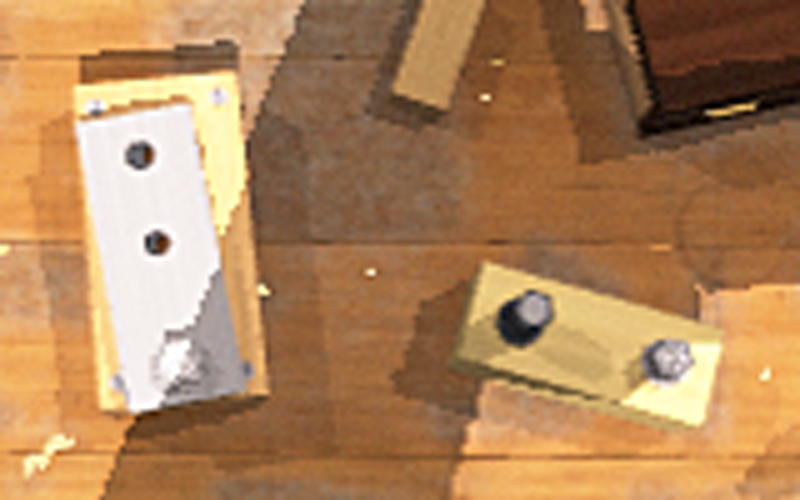

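View pics/side0z.png

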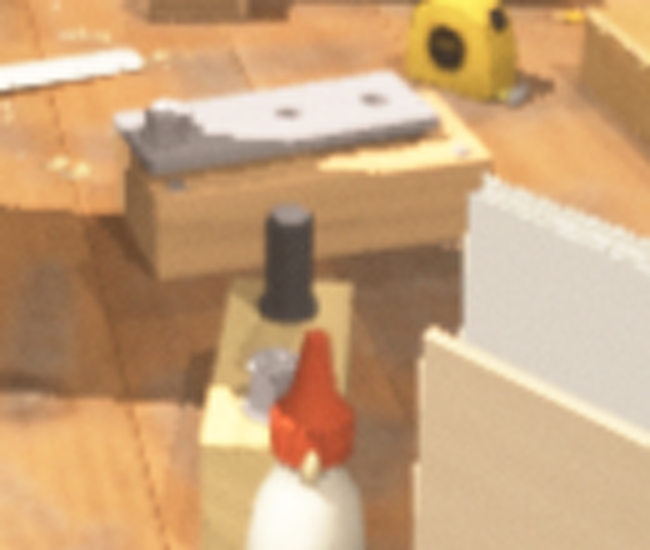

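```bash
cat > h.py <<'E'
import numpy as np, cv2
from rig import telemetry, vision, robot
def ray(n,uv,z):
    c=vision.get_calibration(n); K=np.array([[c['fx'],0,c['cx']],[0,c['fy'],c['cy']],[0,0,1.]])
    p=cv2.undistortPoints(np.array([[uv]],float),K,c['D'])[0,0]
    V=c['view']; R=V[:3,:3];t=V[:3,3]
    o=-R.T@t; d=R.T@np.array([p[0],p[1],1]); return (o+d*(z-o[2])/d[2])
def proj(n,P):
    c=vision.get_calibration(n); K=np.array([[c['fx'],0,c['cx']],[0,c['fy'],c['cy']],[0,0,1.]])
    V=c['view']; return cv2.projectPoints(np.array(P,float).reshape(-1,1,3),cv2.Rodrigues(V[:3,:3])[0],V[:3,3],K,c['D'])[0][:,0]
def zt(x,y,ox=240,oy=155,s=5): return ((x+.5)/s-.5+ox,(y+.5)/s-.5+oy)
E
python3 - <<'E'
from h import *
for nm,p,z in [("bTL",(76,88),50),("bTR",(238,70),50),("bBR",(268,393),50),("bBL",(102,410),50),("end",(138,154),66),("mid",(156,242),66),("piv",(180,358),80),("pTL",(78,121),66),("pTR",(188,103),66),("pBR",(244,390),66),("pBL",(130,412),66),
 ("drift",(537,305),114),("bolt",(672,355),85),("hTL",(485,262),60),("hTR",(722,332),60),("hBR",(702,428),60),("hBL",(455,365),60)]:
    print(nm,ray("top",zt(*p),z).round(1))
print('side')
for nm,p,z in [("end",(375,99),66),("mid",(288,112),66),("piv",(170,108),80),("drift",(291,215),114),("bolt",(272,360),85)]:
    print(nm,ray("side",zt(*p,210,190),z).round(1))
E
```

```text
bTL [650.6 152.   50. ]
bTR [662.9  52.5  50. ]
bBR [463.5  33.7  50. ]
bBL [452.5 132.9  50. ]
end [605.7 112.9  66. ]
mid [551.8 101.4  66. ]
piv [480.4  86.4  80. ]
pTL [625.8 149.4  66. ]
pTR [637.6  83.   66. ]
pBR [463.4  48.5  66. ]
pBL [449.9 115.6  66. ]
drift [ 508.  -117.8  114. ]
bolt [ 483.5 -201.7   85. ]
hTL [542.4 -96.3  60. ]
hTR [ 500.9 -238.5   60. ]
hBR [ 443.1 -224.4   60. ]
hBL [479.9 -77.3  60. ]
side
end [606.7 110.6  66. ]
mid [552.2 100.9  66. ]
piv [480.8  87.   80. ]
drift [ 506.8 -121.7  114. ]
bolt [ 481.7 -202.9   85. ]
```

```bash
cat >> h.py <<'E'
from scipy.spatial.transform import Rotation as Ro
def pose():
    s=telemetry.observe(); R=Ro.from_rotvec(s['orientation']).as_matrix(); return s,np.array(s['ee_pos']),R
def show():
    s,p,R=pose(); print('t',round(s['time'],2),'p',p.round(2),'yaw_y',round(np.arctan2(R[1,1],R[0,1]),4),'tilt',np.degrees(np.arccos(-R[2,2])).round(2),'f',np.array(s['ft_force']).round(2),'op',round(s['opening'],3),'q',np.array(s['q']).round(2))
def plan(wps,jaw,vmax=45):
    """wps: list of (x,y,z,yaw_y)"""
    s,p,R=pose(); ya=np.arctan2(R[1,1],R[0,1]); out=[]
    for x,y,z,w in wps:
        T=np.array([x,y,z]); dy=(w-ya+np.pi)%(2*np.pi)-np.pi
        n=max(1,int(np.ceil(max(np.linalg.norm(T-p)/vmax,abs(dy)/.14))))
        for k in range(n):
            d=(T-p)/(n-k); dd=dy/n
            yy=np.array([np.cos(ya),np.sin(ya),0]); zz=np.array([0,0,-1.]); xx=np.cross(yy,zz)
            out.append([round(float(d@xx),1),round(float(d@yy),1),round(float(d@zz),1),round(-dd,3),jaw])
            p=p+d; ya+=dd
    print(len(out),'rows'); print(sum(out,[]))
E
python3 - <<'E'
from h import *
show()
print(ray("top",(217,154),33),ray("side",(303,198),33),ray("top",(430,233),100))
for P in [(650.6,152,50),(606.6,111.2,66),(552.6,100.7,66)]: print(proj("side",P))
plan([(300,-400,270,-1.175),(430,-230,260,-.8),(506.5,-118,180,-.27)],0)
E
```

```text
t 1.1 p [ 202.41 -484.39  231.26] yaw_y -1.175 tilt 0.0 f [-0.3  -0.62  0.98] op 1.0 q [-1.33  0.26 -0.05  1.26  0.    1.42]
[713.44143039 273.1262766   33.        ] [710.11503422 266.09150407  33.        ] [ 460.82084094 -362.07365912  100.        ]
[[295.027044   207.86770366]]
[[284.50622401 209.32782103]]
[[267.35715968 212.01724615]]
12 rows
[40.9, -13.4, -12.9, np.float64(0.0), 0, 40.9, -13.4, -12.9, np.float64(0.0), 0, 40.9, -13.4, -12.9, np.float64(0.0), 0, 37.1, -21.3, 2.0, np.float64(-0.075), 0, 38.6, -18.5, 2.0, np.float64(-0.075), 0, 39.9, -15.6, 2.0, np.float64(-0.075), 0, 40.9, -12.5, 2.0, np.float64(-0.075), 0, 41.8, -9.4, 2.0, np.float64(-0.075), 0, 33.2, -6.8, 20.0, np.float64(-0.133), 0, 33.8, -2.3, 20.0, np.float64(-0.133), 0, 33.8, 2.2, 20.0, np.float64(-0.133), 0, 33.3, 6.6, 20.0, np.float64(-0.133), 0]
```

>>> {"name": "arm_command", "arguments": {"moves": [41,-13,-13,0,0,41,-13,-13,0,0,41,-13,-13,0,0,37,-21,2,-0.075,0,39,-18.5,2,-0.075,0,40,-15.5,2,-0.075,0,41,-12.5,2,-0.075,0,42,-9.5,2,-0.075,0,33,-7,20,-0.13,0,34,-2,20,-0.13,0,34,2,20,-0.13,0,33,6.5,20,-0.13,0]}}

```text
time: 2.3
ee_pos: [517.4, -107.8, 181.3]
orientation: [2.479, 1.917, 0.005]
ft_force: [0.6, -1.0, -0.1]
opening: 1.002
```

```bash
sed -i 's/round(-dd,3)/round(float(-dd),3)/' h.py; python3 - <<'E'
from h import *
show()
plan([(506.5,-118,150,-.27)],0)
E
```

```text
t 2.3 p [ 517.42 -107.77  181.32] yaw_y -0.2544 tilt 0.47 f [ 0.57 -1.02 -0.08] op 1.002 q [-0.36  0.28 -0.16  1.12 -0.    1.47]
1 rows
[-12.6, -8.0, 31.3, 0.016, 0]
```

>>> {"name": "arm_command", "arguments": {"moves": [0,0,0,0,0,0,0,0,0,0]}}

```text
time: 2.5
ee_pos: [517.9, -104.1, 178.8]
orientation: [2.474, 1.929, 0.002]
ft_force: [0.0, 0.5, 0.9]
opening: 0.997
```

```bash
python3 - <<'E'
from h import *
show()
plan([(506.5,-118,150,-.27)],0,15)
im=vision.read_camera("side");cv2.imwrite("pics/s1.png",cv2.resize(im[170:290,210:340,::-1],None,fx=5,fy=5,interpolation=cv2.INTER_CUBIC))
E
```

```text
t 2.5 p [ 517.88 -104.11  178.8 ] yaw_y -0.246 tilt 0.26 f [0.05 0.51 0.87] op 0.997 q [-0.35  0.29 -0.16  1.12 -0.    1.46]
3 rows
[-5.4, -2.6, 9.6, 0.008, 0, -5.4, -2.5, 9.6, 0.008, 0, -5.5, -2.5, 9.6, 0.008, 0]
```

View pics/s1.png

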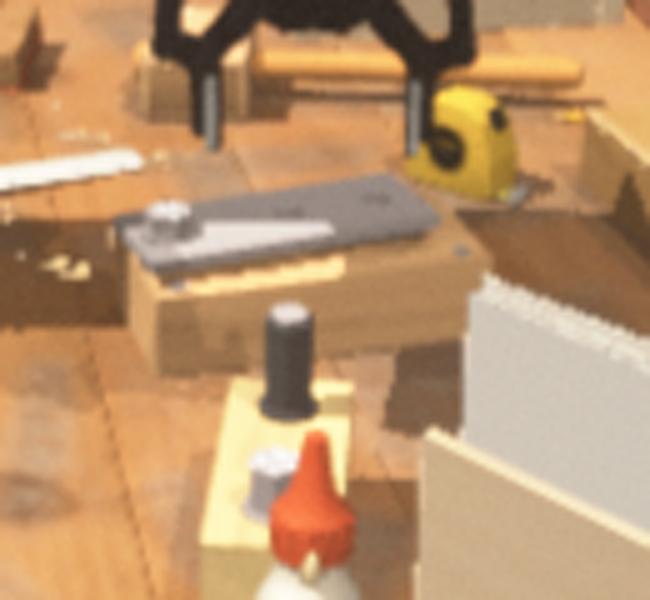

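>>> {"name": "arm_command", "arguments": {"moves": [-6,-3,10,0.01,0,-5,-2.5,10,0.008,0,-4,-2,10,0.008,0,0,0,0,0,0]}}

```text
time: 2.95
ee_pos: [505.0, -120.9, 147.4]
orientation: [2.506, 1.884, 0.003]
ft_force: [-0.3, 0.1, -0.2]
opening: 0.998
```

```bash
python3 - <<'E'
from h import *
show()
plan([(506.5,-118,74,-.27)],0,15)
E
```

```text
t 2.95 p [ 504.97 -120.94  147.45] yaw_y -0.2817 tilt 0.37 f [-0.34  0.1  -0.23] op 0.998 q [-0.39  0.29 -0.24  1.03 -0.    1.46]
5 rows
[0.6, 0.1, 14.7, -0.002, 0, 0.6, 0.1, 14.7, -0.002, 0, 0.6, 0.1, 14.7, -0.002, 0, 0.6, 0.1, 14.7, -0.002, 0, 0.6, 0.1, 14.7, -0.002, 0]
```

>>> {"name": "arm_command", "arguments": {"moves": [0.6,0.5,15,0,0,0.6,0.5,15,0,0,0.6,0.1,15,0,0,0.4,0,13,0,0,0.4,0,10,0,0,0,0,3,0,0,0,0,0,0,60], "force": 25}}

```text
time: 3.65
ee_pos: [506.7, -121.7, 74.6]
orientation: [2.511, 1.875, 0.005]
ft_force: [-0.2, 1.0, -0.4]
opening: 0.859
```

```bash
python3 - <<'E'
from h import *
show()
plan([(506.5,-118,74,-.27)],60,15)
E
```

```text
t 3.65 p [ 506.73 -121.74   74.59] yaw_y -0.2877 tilt 0.48 f [-0.21  1.01 -0.43] op 0.859 q [-0.39  0.35 -0.37  0.84 -0.    1.47]
1 rows
[3.5, -1.3, 0.6, -0.018, 60]
```

>>> {"name": "arm_command", "arguments": {"moves": [2,0,0.5,-0.01,130,0,0,0,0,200,0,0,0,0,255,0,0,0,0,255,0,0,0,0,255,0,0,0,0,255,0,0,0,0,255], "force": 25}}

```text
time: 4.35
ee_pos: [507.1, -119.7, 75.5]
orientation: [2.5, 1.889, 0.005]
ft_force: [-0.2, 0.3, -2.0]
opening: 0.257
```

```bash
python3 - <<'E'
from h import *
show()
for n in("side","top"):
    im=vision.read_camera(n)
    c=im[170:290,210:340] if n=="side" else im[155:255,240:400]
    cv2.imwrite(f"pics/{n}2.png",cv2.resize(c[:,:,::-1],None,fx=5,fy=5,interpolation=cv2.INTER_CUBIC))
E
```

```text
t 4.35 p [ 507.13 -119.69   75.55] yaw_y -0.2768 tilt 0.51 f [-0.16  0.28 -1.98] op 0.257 q [-0.39  0.35 -0.37  0.84 -0.    1.46]
```

View pics/side2.png

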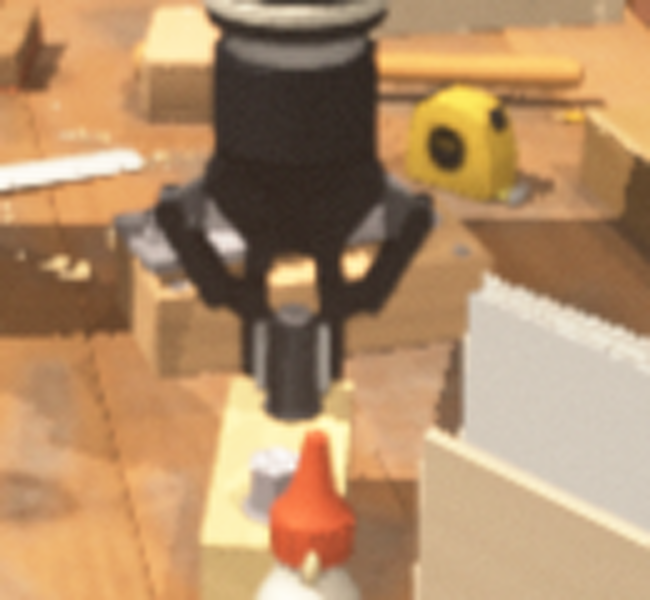

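>>> {"name": "arm_command", "arguments": {"moves": [0,0,0,0,130,0,0,0,0,130,0,0,0,0.149,130,0,0,0,0.149,130,0,0,0,0.149,130,0,0,0,0.149,130,0,0,0,0.149,130,0,0,0,0.149,130,0,0,0,0.12,130,0,0,0,0,130]}}

```text
time: 5.45
ee_pos: [509.7, -120.6, 76.9]
orientation: [3.107, 0.408, 0.018]
ft_force: [0.1, 0.9, -0.8]
opening: 0.49
```

```bash
python3 - <<'E'
from h import *
show()
plan([(507.1,-119.7,75,-1.324)],255,15)
E
```

```text
t 5.45 p [ 509.72 -120.59   76.94] yaw_y -1.3098 tilt 0.81 f [ 0.07  0.86 -0.8 ] op 0.49 q [-0.39  0.35 -0.37  0.84 -0.    2.49]
1 rows
[-2.3, -1.5, 1.9, 0.014, 255]
```

>>> {"name": "arm_command", "arguments": {"moves": [-2.4,-1.5,1.5,0.014,200,0,0,0,0,255,0,0,0,0,255,0,0,0,0,255,0,0,0,0,255], "force": 70}}

```text
time: 5.95
ee_pos: [506.2, -118.2, 75.4]
orientation: [3.11, 0.404, 0.019]
ft_force: [0.3, 0.1, -0.3]
opening: 0.249
```

```bash
python3 - <<'E'
from h import *
show()
plan([(508,-119.7,145,-1.32),(606.6,111.2,145,-0.9)],255,40)
E
```

```text
t 5.95 p [ 506.17 -118.24   75.38] yaw_y -1.3122 tilt 0.76 f [ 0.28  0.14 -0.34] op 0.249 q [-0.39  0.35 -0.38  0.83  0.    2.5 ]
9 rows
[0.7, 0.9, -34.8, 0.004, 255, 0.7, 0.9, -34.8, 0.004, 255, 21.8, -28.5, 0.0, -0.06, 255, 23.5, -27.1, 0.0, -0.06, 255, 25.1, -25.6, 0.0, -0.06, 255, 26.6, -24.1, 0.0, -0.06, 255, 28.0, -22.5, 0.0, -0.06, 255, 29.3, -20.7, 0.0, -0.06, 255, 30.5, -18.9, 0.0, -0.06, 255]
```

>>> {"name": "arm_command", "arguments": {"moves": [0.7,0.9,-20,0.004,255,0,0,-30,0,255,0,0,-20,0,255,22,-28.5,0,-0.06,255,23.5,-27,0,-0.06,255,25,-25.5,0,-0.06,255,26.5,-24,0,-0.06,255,28,-22.5,0,-0.06,255,26,-17,0,-0.06,255,18,-12,0,-0.06,255,0,0,0,0,255,0,0,0,0,255]}}

```text
time: 7.15
ee_pos: [597.7, 102.4, 146.0]
orientation: [2.945, 1.07, 0.012]
ft_force: [-0.3, -1.2, -1.0]
opening: 0.248
```

```bash
python3 - <<'E'
from h import *
show()
plan([(605.5,110.3,125,-0.9)],255,10)
for n in("side","top"):
    im=vision.read_camera(n)
    c=im[130:250,210:340] if n=="side" else im[135:235,210:370]
    cv2.imwrite(f"pics/{n}3.png",cv2.resize(c[:,:,::-1],None,fx=5,fy=5,interpolation=cv2.INTER_CUBIC))
E
```

```text
t 7.15 p [597.74 102.43 146.  ] yaw_y -0.8737 tilt 0.63 f [-0.33 -1.23 -1.02] op 0.248 q [ 0.04  0.43 -0.02  1.11 -0.01  2.48]
3 rows
[3.7, -0.3, 7.0, 0.009, 255, 3.7, -0.4, 7.0, 0.009, 255, 3.7, -0.4, 7.0, 0.009, 255]
```

View pics/side3.png

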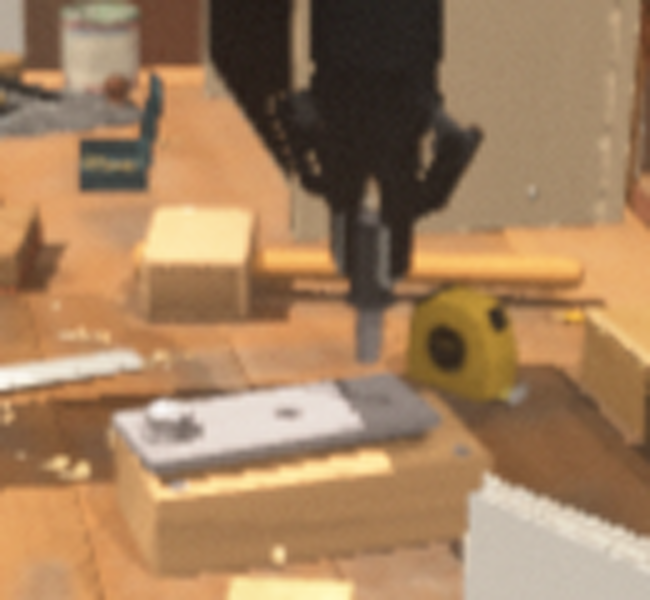

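View pics/top3.png

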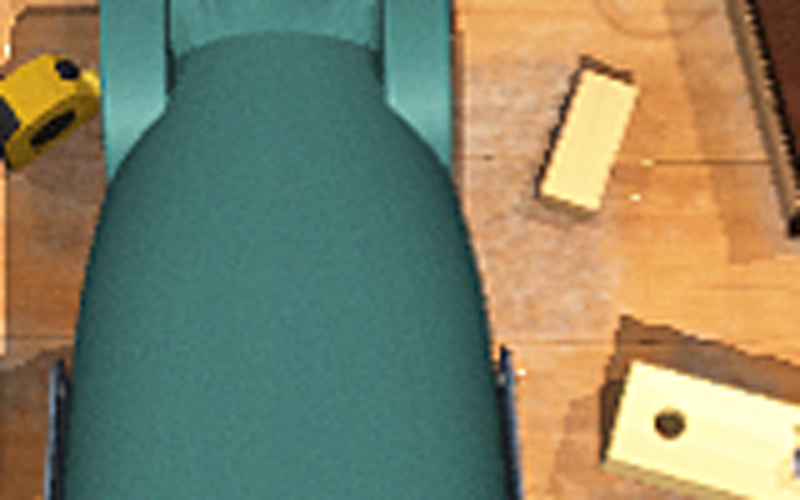

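```bash
python3 - <<'E'
from h import *
print(ray("top",zt(669,424,210,135),60))
print('nose proj', proj("side",[(597.74+1.1,102.43+.9,94.6),(597.74,102.43,94.6)]), zt(368,361,210,130))
E
```

```text
[ 504.85995232 -116.05962491   60.        ]
nose proj [[282.87893169 201.58208855]
 [282.58452007 201.7238631 ]] (283.2, 201.8)
```

>>> {"name": "arm_command", "arguments": {"moves": [4.5,-0.4,7,0.009,255,3.7,-0.4,7,0.009,255,3,-0.4,7,0.009,255,0,0,1,0,255,0,0,0,0,255]}}

```text
time: 7.75
ee_pos: [605.9, 107.8, 121.9]
orientation: [2.964, 1.018, 0.011]
ft_force: [-0.3, -0.7, -0.9]
opening: 0.245
```

```bash
python3 - <<'E'
from h import *
show()
plan([(605.5,110.3,121,-0.9)],255,5)
E
```

```text
t 7.75 p [605.87 107.84 121.91] yaw_y -0.9089 tilt 0.61 f [-0.27 -0.71 -0.87] op 0.245 q [ 0.05  0.46 -0.04  1.06 -0.01  2.53]
1 rows
[1.2, -2.2, 0.9, -0.009, 255]
```

>>> {"name": "arm_command", "arguments": {"moves": [1.2,-2.4,0.5,0,255,0,0,0,0,255]}}

```text
time: 7.95
ee_pos: [605.2, 110.5, 121.4]
orientation: [2.964, 1.018, 0.011]
ft_force: [0.2, 0.1, -1.9]
opening: 0.251
```

```bash
python3 - <<'E'
from h import *
show()
plan([(605.5,110.3,119,-0.9)],255,5)
im=vision.read_camera("side")
c=im[170:230,245:325]
cv2.imwrite(f"pics/side4.png",cv2.resize(c[:,:,::-1],None,fx=8,fy=8,interpolation=cv2.INTER_CUBIC))
E
```

```text
t 7.95 p [605.23 110.54 121.39] yaw_y -0.9091 tilt 0.6 f [ 0.24  0.14 -1.91] op 0.251 q [ 0.05  0.46 -0.04  1.06 -0.01  2.53]
1 rows
[0.1, 0.4, 2.4, -0.009, 255]
```

View pics/side4.png

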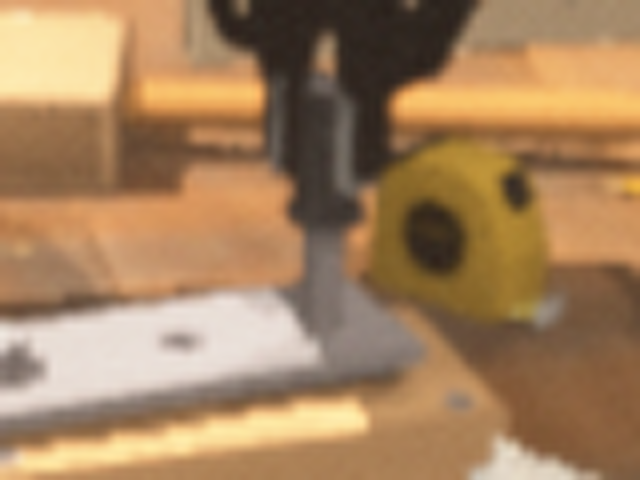

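>>> {"name": "arm_command", "arguments": {"moves": [0,0,1,0,255,0,0,1,0,255,0,0,1,0,255,0,0,1,0,255,0,0,0.5,0,255]}}

```text
time: 8.5
ee_pos: [605.5, 110.4, 117.2]
orientation: [2.963, 1.018, 0.012]
ft_force: [-0.3, -0.6, -1.7]
opening: 0.248
```

```bash
python3 - <<'E'
from h import *
show()
E
```

```text
t 8.5 p [605.54 110.4  117.19] yaw_y -0.909 tilt 0.66 f [-0.29 -0.63 -1.68] op 0.248 q [ 0.05  0.46 -0.05  1.05 -0.01  2.53]
```

>>> {"name": "arm_command", "arguments": {"moves": [0,0,0.7,0,255,0,0,0.7,0,255,0,0,0.7,0,255]}}

```text
time: 8.8
ee_pos: [605.6, 110.3, 114.9]
orientation: [2.963, 1.018, 0.012]
ft_force: [0.1, -0.1, -0.4]
opening: 0.246
```

>>> {"name": "arm_command", "arguments": {"moves": [0,0,0.7,0,255,0,0,0.7,0,255,0,0,0.7,0,255]}}

```text
time: 9.1
ee_pos: [605.6, 110.4, 112.6]
orientation: [2.963, 1.018, 0.012]
ft_force: [-0.6, 0.2, -1.2]
opening: 0.246
```

>>> {"name": "arm_command", "arguments": {"moves": [0,0,0.7,0,255,0,0,0.7,0,255,0,0,0.5,0,255]}}

```text
time: 9.4
ee_pos: [605.7, 110.3, 110.5]
orientation: [2.963, 1.018, 0.012]
ft_force: [0.3, -0.4, -0.9]
opening: 0.245
```

>>> {"name": "arm_command", "arguments": {"moves": [0,0,0.5,0,255,0,0,0.5,0,255]}}

```text
time: 9.6
ee_pos: [605.6, 110.3, 109.4]
orientation: [2.963, 1.018, 0.012]
ft_force: [0.1, 0.3, -0.6]
opening: 0.249
```

>>> {"name": "arm_command", "arguments": {"moves": [0,0,0.5,0,255,0,0,0.5,0,255]}}

```text
time: 9.8
ee_pos: [605.8, 110.4, 109.2]
orientation: [2.963, 1.018, 0.014]
ft_force: [-3.1, -0.1, 8.3]
opening: 0.249
```

>>> {"name": "arm_command", "arguments": {"moves": [-0.7,1.3,0.2,0,255,-0.7,1.3,0.2,0,255,-0.7,1.3,0.2,0,255]}}

```text
time: 10.1
ee_pos: [606.4, 107.2, 109.2]
orientation: [2.965, 1.02, 0.016]
ft_force: [-2.5, 4.9, 4.6]
opening: 0.247
```

>>> {"name": "arm_command", "arguments": {"moves": [-0.7,1.3,0.2,0,255,-0.7,1.3,0.2,0,255]}}

```text
time: 10.3
ee_pos: [606.7, 105.2, 109.2]
orientation: [2.967, 1.022, 0.017]
ft_force: [-3.5, 5.0, 4.7]
opening: 0.247
```

>>> {"name": "arm_command", "arguments": {"moves": [-0.8,1.25,0.2,0,255,-0.8,1.25,0.2,0,255]}}

```text
time: 10.5
ee_pos: [606.9, 103.1, 109.2]
orientation: [2.969, 1.024, 0.019]
ft_force: [-0.7, 4.3, 3.5]
opening: 0.247
```

>>> {"name": "arm_command", "arguments": {"moves": [-0.8,1.25,0.2,0,255,-0.8,1.25,0.2,0,255]}}

```text
time: 10.7
ee_pos: [607.1, 100.2, 108.8]
orientation: [2.969, 1.025, 0.019]
ft_force: [-1.7, 3.2, 0.7]
opening: 0.249
```

>>> {"name": "arm_command", "arguments": {"moves": [-0.8,1.25,0.2,0,255,-0.8,1.25,0.2,0,255]}}

```text
time: 10.9
ee_pos: [607.3, 97.3, 108.2]
orientation: [-2.969, -1.025, -0.019]
ft_force: [-2.4, 9.1, 4.3]
opening: 0.246
```

>>> {"name": "arm_command", "arguments": {"moves": [0.4,-0.6,0.5,0,255,0,0,0.7,0,255]}}

```text
time: 11.1
ee_pos: [607.3, 97.9, 107.0]
orientation: [-2.969, -1.024, -0.019]
ft_force: [-0.9, 3.7, 2.8]
opening: 0.247
```

>>> {"name": "arm_command", "arguments": {"moves": [0,0,0.7,0,255,0,0,0.7,0,255]}}

```text
time: 11.3
ee_pos: [607.4, 98.0, 105.5]
orientation: [-2.969, -1.024, -0.02]
ft_force: [-1.9, 3.5, 3.8]
opening: 0.244
```

>>> {"name": "arm_command", "arguments": {"moves": [0,-0.3,0.8,0,255,0,0,0.8,0,255]}}

```text
time: 11.5
ee_pos: [607.3, 98.2, 103.8]
orientation: [-2.969, -1.025, -0.02]
ft_force: [-1.7, 4.3, 2.7]
opening: 0.242
```

>>> {"name": "arm_command", "arguments": {"moves": [0,0,0.8,0,255,0,0,0.8,0,255]}}

```text
time: 11.7
ee_pos: [607.3, 98.4, 102.1]
orientation: [-2.969, -1.025, -0.02]
ft_force: [-2.0, 4.3, 2.4]
opening: 0.243
```

>>> {"name": "arm_command", "arguments": {"moves": [0,0,0.8,0,255,0,0,0.8,0,255]}}

```text
time: 11.9
ee_pos: [607.2, 98.5, 100.4]
orientation: [-2.968, -1.025, -0.02]
ft_force: [-1.9, 3.9, 3.1]
opening: 0.246
```

>>> {"name": "arm_command", "arguments": {"moves": [0,0,1,0,255,0,0,1,0,255,0,0,1,0,255]}}

```text
time: 12.2
ee_pos: [607.1, 98.8, 97.2]
orientation: [-2.968, -1.025, -0.02]
ft_force: [-2.2, 4.8, 3.4]
opening: 0.245
```

>>> {"name": "arm_command", "arguments": {"moves": [0,0,1,0,255,0,0,1,0,255,0,0,1,0,255]}}

```text
time: 12.5
ee_pos: [607.0, 99.1, 94.1]
orientation: [-2.967, -1.025, -0.02]
ft_force: [-2.5, 4.6, 2.5]
opening: 0.245
```

>>> {"name": "arm_command", "arguments": {"moves": [0,0,0.8,0,255,0,0,0.8,0,255]}}

```text
time: 12.7
ee_pos: [606.9, 99.3, 92.4]
orientation: [-2.967, -1.025, -0.02]
ft_force: [-2.0, 3.6, 3.2]
opening: 0.244
```

>>> {"name": "arm_command", "arguments": {"moves": [0,0,0.8,0,255,0,0,0.8,0,255]}}

```text
time: 12.9
ee_pos: [606.8, 99.3, 90.5]
orientation: [-2.967, -1.025, -0.019]
ft_force: [-1.5, 5.4, 2.0]
opening: 0.25
```

>>> {"name": "arm_command", "arguments": {"moves": [0,0,0.8,0,255,0,0,0.8,0,255]}}

```text
time: 13.1
ee_pos: [606.8, 99.4, 88.7]
orientation: [-2.966, -1.025, -0.019]
ft_force: [-1.9, 4.4, 2.2]
opening: 0.248
```

>>> {"name": "arm_command", "arguments": {"moves": [0,0,0.8,0,255,0,0,0.8,0,255,0,0,0.8,0,255]}}

```text
time: 13.4
ee_pos: [606.8, 99.5, 86.0]
orientation: [-2.966, -1.025, -0.019]
ft_force: [-1.2, 4.3, 2.8]
opening: 0.246
```

>>> {"name": "arm_command", "arguments": {"moves": [0,0,0.8,0,255,0,0,0.8,0,255,0,0,0.8,0,255]}}

```text
time: 13.7
ee_pos: [606.8, 99.5, 83.4]
orientation: [-2.966, -1.025, -0.019]
ft_force: [-1.8, 5.3, 1.4]
opening: 0.246
```

>>> {"name": "arm_command", "arguments": {"moves": [0,0,0.5,0,255,0,0,0.5,0,255]}}

```text
time: 13.9
ee_pos: [606.8, 99.5, 82.3]
orientation: [-2.966, -1.025, -0.019]
ft_force: [-1.6, 5.1, 2.2]
opening: 0.242
```

>>> {"name": "arm_command", "arguments": {"moves": [0,0,0.5,0,255,0,0,0.5,0,255]}}

```text
time: 14.1
ee_pos: [606.8, 99.6, 81.4]
orientation: [-2.966, -1.025, -0.019]
ft_force: [-4.0, 4.8, 10.9]
opening: 0.246
```

>>> {"name": "arm_command", "arguments": {"moves": [0,0,0.5,0,255,0,0,0.5,0,255]}}

```text
time: 14.3
ee_pos: [606.8, 99.6, 81.3]
orientation: [-2.966, -1.025, -0.02]
ft_force: [-5.4, 5.4, 10.4]
opening: 0.244
```

>>> {"name": "arm_command", "arguments": {"moves": [0,0,0,0,120,0,0,0,0,120,0,0,0,0,120]}}

```text
time: 14.6
ee_pos: [607.3, 98.2, 81.3]
orientation: [2.969, 1.025, 0.02]
ft_force: [-0.7, -0.9, 0.2]
opening: 0.531
```

```bash
python3 - <<'E'
from h import *
show()
plan([(606,100,160,-0.9),(482,-202.6,160,-0.28)],60,40)
E
```

```text
t 14.6 p [607.31  98.2   81.29] yaw_y -0.9061 tilt 0.73 f [-0.65 -0.89  0.24] op 0.531 q [ 0.03  0.49 -0.12  0.96  0.    2.5 ]
11 rows
[0.0, -1.1, -39.4, -0.003, 60, 0.0, -1.1, -39.4, -0.003, 60, -31.7, 17.8, 0.0, -0.069, 60, -32.8, 15.5, 0.0, -0.069, 60, -33.8, 13.3, 0.0, -0.069, 60, -34.7, 10.9, 0.0, -0.069, 60, -35.3, 8.5, 0.0, -0.069, 60, -35.8, 6.0, 0.0, -0.069, 60, -36.2, 3.5, 0.0, -0.069, 60, -36.3, 1.0, 0.0, -0.069, 60, -36.3, -1.5, 0.0, -0.069, 60]
```

>>> {"name": "arm_command", "arguments": {"moves": [0,-1,-20,0,120,0,0,-40,0,120,0,0,-30,0,60,-32,18,0,-0.07,60,-33,15.5,0,-0.07,60,-34,13,0,-0.07,60,-35,11,0,-0.07,60,-35,8.5,0,-0.07,60,-36,6,0,-0.07,60,-34,3.5,0,-0.07,60,-26,1,0,-0.07,60,-20,-1.5,0,-0.06,60,0,0,0,0,60,0,0,0,0,60]}}

```text
time: 16.0
ee_pos: [489.3, -192.6, 172.2]
orientation: [2.485, 1.904, 0.01]
ft_force: [-0.1, 0.8, 0.3]
opening: 0.769
```

```bash
python3 - <<'E'
from h import *
show()
plan([(482,-202.6,120,-0.28)],0,20)
im=vision.read_camera("side")
cv2.imwrite("pics/s5.png",cv2.resize(im[170:290,210:340,::-1],None,fx=5,fy=5,interpolation=cv2.INTER_CUBIC))
im=vision.read_camera("top")
cv2.imwrite("pics/t5.png",cv2.resize(im[155:255,240:400,::-1],None,fx=5,fy=5,interpolation=cv2.INTER_CUBIC))
E
```

```text
t 16.0 p [ 489.28 -192.58  172.22] yaw_y -0.2633 tilt 0.75 f [-0.14  0.75  0.32] op 0.769 q [-0.53  0.28 -0.19  1.09  0.    1.3 ]
3 rows
[-3.9, -1.5, 17.4, 0.006, 0, -3.9, -1.5, 17.4, 0.006, 0, -3.9, -1.4, 17.4, 0.006, 0]
```

View pics/s5.png

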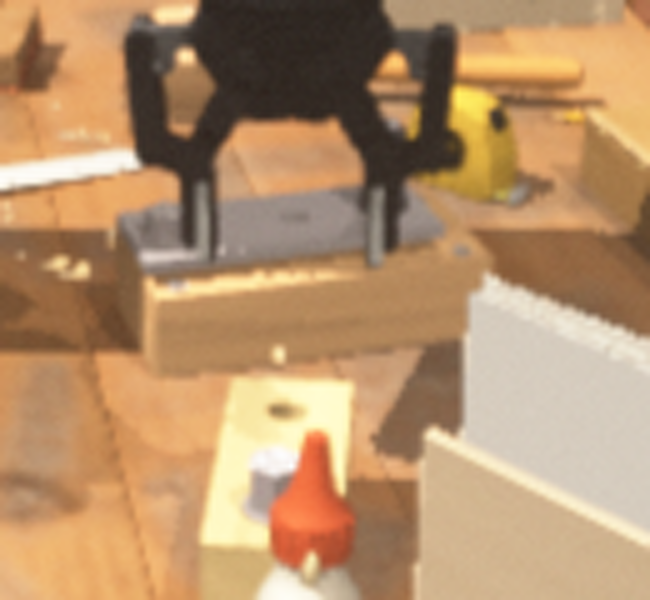

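View pics/t5.png

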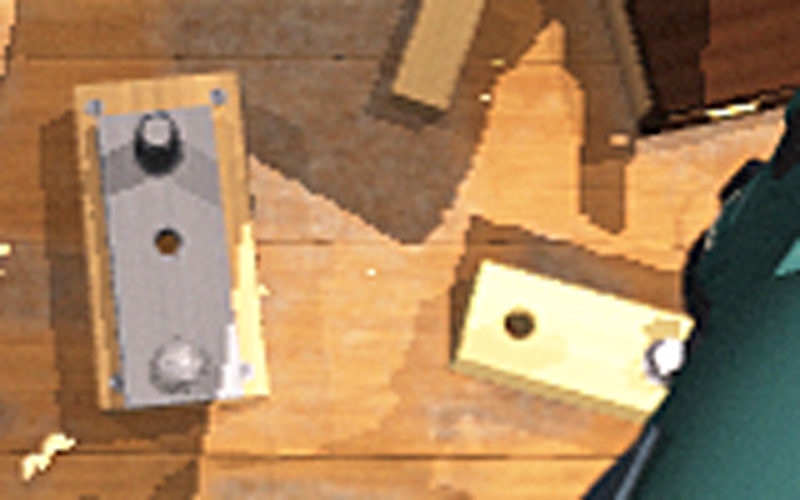

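```bash
python3 - <<'E'
from h import *
print("mid",ray("top",zt(167,241),66),"drift",ray("top",zt(157,131),120),"pivot",ray("top",zt(181,358),80),"hole",ray("top",zt(520,323),60))
print("bolt side",ray("side",zt(273,460,210,170),85))
plan([(482,-202.6,120,-0.28),(482,-202.6,67,-0.28)],0,18)
E
```

```text
mid [552.49652708  94.85941434  66.        ] drift [606.82709981 100.54811509 120.        ] pivot [480.36041939  85.78255792  80.        ] hole [ 505.46862846 -116.6724282    60.        ]
bolt side [ 482.16126174 -203.0137035    85.        ]
6 rows
[-4.1, -1.5, 17.4, 0.006, 0, -4.1, -1.5, 17.4, 0.006, 0, -4.1, -1.5, 17.4, 0.006, 0, 0.0, 0.0, 17.7, -0.0, 0, 0.0, 0.0, 17.7, -0.0, 0, 0.0, 0.0, 17.7, -0.0, 0]
```

>>> {"name": "arm_command", "arguments": {"moves": [-5,-2,17,0.006,40,-4,-1.5,17,0.006,40,-2.5,-1,17,0.006,40,0,0,2,0,40,0,0,0,0,40]}}

```text
time: 16.6
ee_pos: [484.8, -198.9, 118.3]
orientation: [2.498, 1.884, 0.012]
ft_force: [-0.6, 0.5, 0.4]
opening: 0.844
```

```bash
python3 - <<'E'
from h import *
show()
plan([(482,-202.8,66,-0.28)],40,12)
E
```

```text
t 16.6 p [ 484.81 -198.86  118.35] yaw_y -0.2782 tilt 0.84 f [-0.63  0.51  0.44] op 0.844 q [-0.55  0.31 -0.3   0.95  0.    1.3 ]
5 rows
[-0.9, -0.3, 10.5, 0.0, 40, -0.9, -0.3, 10.5, 0.0, 40, -0.9, -0.3, 10.5, 0.0, 40, -0.9, -0.3, 10.5, 0.0, 40, -0.9, -0.3, 10.5, 0.0, 40]
```

>>> {"name": "arm_command", "arguments": {"moves": [-2,-0.8,12,0,60,-2,-0.5,12,0,60,-1,-0.3,12,0,60,0,0,10,0,60,0,0,4,0,60,0,0,1,0,60,0,0,0,0,60], "force": 25}}

```text
time: 17.3
ee_pos: [485.4, -202.9, 68.2]
orientation: [2.492, 1.885, 0.015]
ft_force: [-0.3, 0.2, -0.2]
opening: 0.764
```

```bash
python3 - <<'E'
from h import *
show()
plan([(482,-202.8,65.5,-0.28)],40,12)
E
```

```text
t 17.3 p [ 485.37 -202.9    68.18] yaw_y -0.2758 tilt 1.1 f [-0.29  0.18 -0.21] op 0.764 q [-0.55  0.36 -0.38  0.81  0.    1.29]
1 rows
[-0.8, -3.3, 2.7, 0.004, 40]
```

>>> {"name": "arm_command", "arguments": {"moves": [-0.8,-3.3,2.5,0,130,0,0,0,0,200,0,0,0,0,255,0,0,0,0,255,0,0,0,0,255,0,0,0,0,255], "force": 25}}

```text
time: 17.9
ee_pos: [482.1, -203.1, 66.6]
orientation: [2.491, 1.884, 0.015]
ft_force: [-0.8, 0.3, -1.4]
opening: 0.252
```

```bash
python3 - <<'E'
from h import *
show()
E
```

```text
t 17.9 p [ 482.14 -203.08   66.6 ] yaw_y -0.2759 tilt 1.19 f [-0.77  0.29 -1.35] op 0.252 q [-0.56  0.35 -0.39  0.8   0.    1.29]
```

>>> {"name": "arm_command", "arguments": {"moves": [0,0,0,0,130,0,0,0,0,130,0,0,0,-0.149,130,0,0,0,-0.149,130,0,0,0,-0.149,130,0,0,0,-0.149,130,0,0,0,-0.149,130,0,0,0,-0.149,130,0,0,0,-0.13,130,0,0,0,0,130]}}

```text
time: 18.9
ee_pos: [482.6, -203.2, 66.7]
orientation: [1.22, 2.872, -0.001]
ft_force: [-0.7, -0.6, 0.5]
opening: 0.49
```

```bash
python3 - <<'E'
from h import *
show()
plan([(482.1,-203.1,66,0.771)],40,12)
E
```

```text
t 18.9 p [ 482.64 -203.24   66.71] yaw_y 0.7674 tilt 1.23 f [-0.73 -0.61  0.45] op 0.49 q [-0.56  0.35 -0.39  0.8   0.    0.25]
1 rows
[0.5, -0.3, 0.7, -0.004, 40]
```

>>> {"name": "arm_command", "arguments": {"moves": [0.5,-0.3,0.5,0,200,0,0,0,0,255,0,0,0,0,255,0,0,0,0,255,0,0,0,0,255], "force": 60}}

```text
time: 19.4
ee_pos: [482.1, -203.2, 66.4]
orientation: [1.238, 2.864, -0.001]
ft_force: [0.6, 0.0, 1.3]
opening: 0.241
```

```bash
python3 - <<'E'
from h import *
show()
plan([(482,-203,190,0.77),(540,94.5,190,1.3)],255,40)
E
```

```text
t 19.4 p [ 482.06 -203.16   66.43] yaw_y 0.7548 tilt 1.25 f [0.58 0.04 1.26] op 0.241 q [-0.56  0.35 -0.39  0.8   0.    0.26]
12 rows
[0.0, 0.0, -30.9, -0.004, 255, 0.0, 0.0, -30.9, -0.004, 255, 0.0, 0.0, -30.9, -0.004, 255, 0.0, 0.0, -30.9, -0.004, 255, 21.7, 31.1, 0.0, -0.066, 255, 19.5, 32.5, 0.0, -0.066, 255, 17.4, 33.7, 0.0, -0.066, 255, 15.1, 34.8, 0.0, -0.066, 255, 12.8, 35.7, 0.0, -0.066, 255, 10.4, 36.4, 0.0, -0.066, 255, 7.9, 37.0, 0.0, -0.066, 255, 5.5, 37.5, 0.0, -0.066, 255]
```

```bash
python3 - <<'E'
from h import *
plan([(482,-203,146,0.76),(553,94.7,146,1.3)],255,38)
E
```

```text
12 rows
[0.1, 0.0, -26.5, -0.002, 255, 0.1, 0.0, -26.5, -0.002, 255, 0.1, 0.0, -26.5, -0.002, 255, 18.5, 28.5, 0.0, -0.06, 255, 16.8, 29.6, 0.0, -0.06, 255, 15.0, 30.5, 0.0, -0.06, 255, 13.1, 31.4, 0.0, -0.06, 255, 11.2, 32.1, 0.0, -0.06, 255, 9.3, 32.7, 0.0, -0.06, 255, 7.3, 33.2, 0.0, -0.06, 255, 5.3, 33.6, 0.0, -0.06, 255, 3.3, 33.8, 0.0, -0.06, 255]
```

>>> {"name": "arm_command", "arguments": {"moves": [0,0,-20,0,255,0,0,-30,0,255,0,0,-26,0,255,18.5,28.5,0,-0.06,255,17,29.5,0,-0.06,255,15,30.5,0,-0.06,255,13,31.5,0,-0.06,255,11,32,0,-0.06,255,9,32.5,0,-0.06,255,7,33,0,-0.06,255,4,26,0,-0.06,255,2,16,0,-0.06,255,0,0,0,0,255,0,0,0,0,255]}}

```text
time: 20.8
ee_pos: [548.3, 79.9, 142.7]
orientation: [0.416, 3.095, -0.009]
ft_force: [-0.9, -0.8, -2.3]
opening: 0.237
```

```bash
python3 - <<'E'
from h import *
show()
plan([(553,94.7,125,1.3)],255,8)
im=vision.read_camera("side")
cv2.imwrite("pics/s6.png",cv2.resize(im[150:240,220:340,::-1],None,fx=6,fy=6,interpolation=cv2.INTER_CUBIC))
E
```

```text
t 20.8 p [548.33  79.93 142.75] yaw_y 1.3037 tilt 1.11 f [-0.86 -0.79 -2.33] op 0.237 q [ 0.    0.34 -0.18  1.03 -0.01  0.27]
3 rows
[-0.2, 5.2, 5.9, 0.001, 255, -0.2, 5.2, 5.9, 0.001, 255, -0.2, 5.2, 5.9, 0.001, 255]
```

View pics/s6.png

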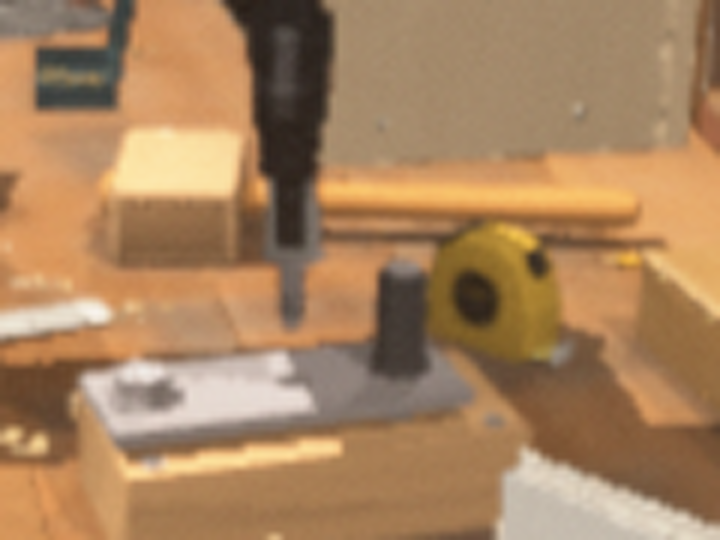

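>>> {"name": "arm_command", "arguments": {"moves": [-0.2,7,6,0,255,-0.2,5,6,0,255,-0.2,2.5,6,0,255,0,0,4,0,255,0,0,0,0,255]}}

```text
time: 21.35
ee_pos: [553.1, 92.1, 118.3]
orientation: [0.426, 3.095, -0.009]
ft_force: [-0.1, 0.4, -1.2]
opening: 0.24
```

```bash
python3 - <<'E'
from h import *
show()
plan([(553,94.7,112,1.3)],255,8)
s,p,R=pose(); print(proj("side",[p-[0,0,42.4]]))
im=vision.read_camera("side")
cv2.imwrite("pics/s7.png",cv2.resize(im[170:240,230:310,::-1],None,fx=8,fy=8,interpolation=cv2.INTER_CUBIC))
E
```

```text
t 21.35 p [553.08  92.09 118.29] yaw_y 1.2973 tilt 1.07 f [-0.07  0.41 -1.24] op 0.24 q [ 0.02  0.37 -0.21  0.98 -0.01  0.3 ]
1 rows
[0.8, 2.5, 6.3, -0.003, 255]
[[268.18024682 210.07203194]]
```

View pics/s7.png

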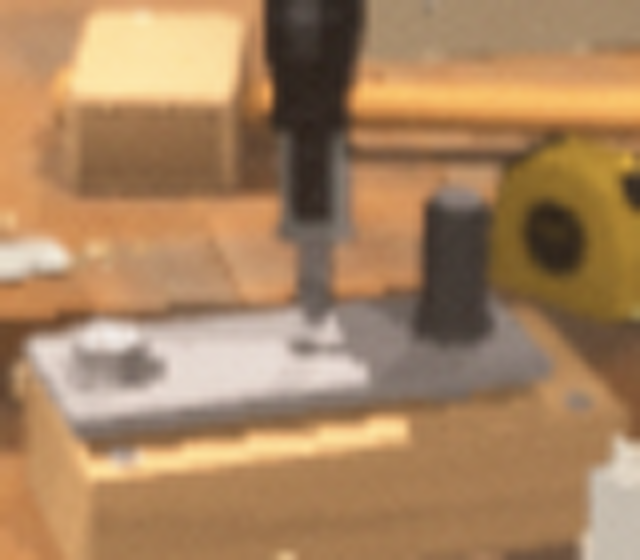

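>>> {"name": "arm_command", "arguments": {"moves": [0.8,2.5,3,0,255,0,0.3,3,0,255,0,0,0,0,255]}}

```text
time: 21.7
ee_pos: [553.4, 94.9, 112.4]
orientation: [0.426, 3.094, -0.009]
ft_force: [-0.6, 0.7, -0.7]
opening: 0.242
```

```bash
python3 - <<'E'
from h import *
show()
print(proj("side",[(553,94.7,66)]), ray("side",(269.3,212.4),66))
im=vision.read_camera("side")
cv2.imwrite("pics/s8.png",cv2.resize(im[170:240,230:310,::-1],None,fx=8,fy=8,interpolation=cv2.INTER_CUBIC))
E
```

```text
t 21.7 p [553.39  94.94 112.36] yaw_y 1.2969 tilt 1.11 f [-0.56  0.68 -0.72] op 0.242 q [ 0.03  0.38 -0.21  0.96 -0.01  0.3 ]
[[267.91308473 212.83991427]] [557.61050314  97.07058925  66.        ]
```

View pics/s8.png

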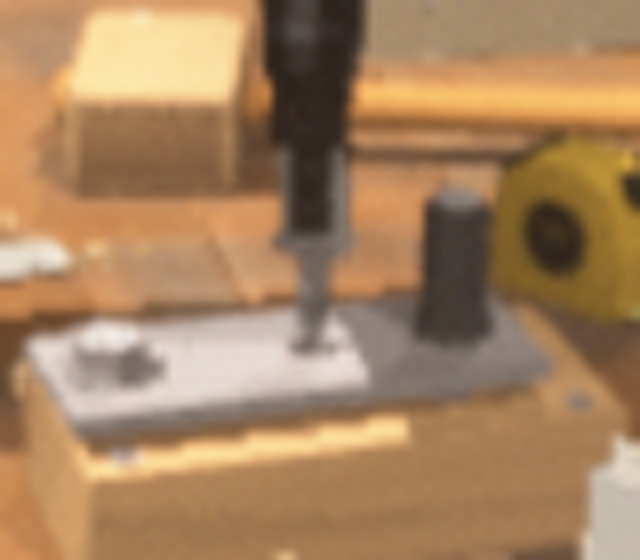

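>>> {"name": "arm_command", "arguments": {"moves": [0,0,1,0,255,0,0,1,0,255,0,0,1,0,255,0,0,1,0,255,0,0,1,0,255]}}

```text
time: 22.25
ee_pos: [553.8, 94.8, 107.6]
orientation: [0.426, 3.093, -0.009]
ft_force: [-0.3, 0.5, -1.2]
opening: 0.242
```

>>> {"name": "arm_command", "arguments": {"moves": [0,0,1,0,255,0,0,1,0,255,0,0,1,0,255]}}

```text
time: 22.55
ee_pos: [553.9, 94.8, 104.4]
orientation: [0.426, 3.093, -0.009]
ft_force: [1.1, -1.0, -1.4]
opening: 0.238
```

>>> {"name": "arm_command", "arguments": {"moves": [0,0,0.8,0,255,0,0,0.8,0,255,0,0,0.8,0,255]}}

```text
time: 22.85
ee_pos: [553.9, 94.7, 101.7]
orientation: [0.426, 3.093, -0.009]
ft_force: [0.4, 0.1, -0.4]
opening: 0.236
```

>>> {"name": "arm_command", "arguments": {"moves": [0,0,0.8,0,255,0,0,0.8,0,255,0,0,0.8,0,255]}}

```text
time: 23.15
ee_pos: [554.0, 94.7, 99.1]
orientation: [0.426, 3.093, -0.009]
ft_force: [-0.0, -0.4, -1.3]
opening: 0.245
```

>>> {"name": "arm_command", "arguments": {"moves": [0,0,0.8,0,255,0,0,0.8,0,255,0,0,0.8,0,255]}}

```text
time: 23.45
ee_pos: [554.0, 94.7, 96.5]
orientation: [0.426, 3.093, -0.009]
ft_force: [0.7, -0.0, -1.5]
opening: 0.238
```

>>> {"name": "arm_command", "arguments": {"moves": [0,0,0.8,0,255,0,0,0.8,0,255,0,0,0.8,0,255]}}

```text
time: 23.75
ee_pos: [554.0, 94.8, 93.9]
orientation: [0.426, 3.093, -0.009]
ft_force: [-0.3, -0.0, -0.1]
opening: 0.242
```

>>> {"name": "arm_command", "arguments": {"moves": [0,0,0.8,0,255,0,0,0.8,0,255,0,0,0.8,0,255]}}

```text
time: 24.05
ee_pos: [553.8, 94.8, 91.2]
orientation: [0.426, 3.093, -0.008]
ft_force: [-0.0, 0.1, -0.3]
opening: 0.239
```

>>> {"name": "arm_command", "arguments": {"moves": [0,0,0.8,0,255,0,0,0.8,0,255,0,0,0.8,0,255]}}

```text
time: 24.35
ee_pos: [553.7, 94.8, 88.6]
orientation: [0.426, 3.094, -0.009]
ft_force: [-1.1, 0.2, -0.7]
opening: 0.241
```

>>> {"name": "arm_command", "arguments": {"moves": [0,0,1,0,255,0,0,1,0,255,0,0,1,0,255,0,0,1,0,255]}}

```text
time: 24.75
ee_pos: [553.8, 94.8, 84.2]
orientation: [0.426, 3.094, -0.008]
ft_force: [-0.8, 0.1, -0.2]
opening: 0.239
```

>>> {"name": "arm_command", "arguments": {"moves": [0,0,1,0,255,0,0,1,0,255,0,0,1,0,255,0,0,1,0,255]}}

```text
time: 25.15
ee_pos: [553.8, 94.8, 79.8]
orientation: [0.426, 3.094, -0.008]
ft_force: [-1.2, 0.8, -0.3]
opening: 0.241
```

>>> {"name": "arm_command", "arguments": {"moves": [0,0,1,0,255,0,0,1,0,255,0,0,1,0,255]}}

```text
time: 25.45
ee_pos: [553.8, 94.8, 76.6]
orientation: [0.426, 3.094, -0.008]
ft_force: [-1.4, 1.4, -0.0]
opening: 0.242
```

>>> {"name": "arm_command", "arguments": {"moves": [0,0,0.7,0,255,0,0,0.7,0,255,0,0,0.5,0,255]}}

```text
time: 25.75
ee_pos: [553.8, 94.8, 74.4]
orientation: [0.426, 3.094, -0.008]
ft_force: [-0.8, 0.2, -1.1]
opening: 0.236
```

>>> {"name": "arm_command", "arguments": {"moves": [0,0,0.5,0,255,0,0,0.5,0,255,0,0,0.5,0,255]}}

```text
time: 26.05
ee_pos: [553.7, 94.8, 72.8]
orientation: [0.426, 3.094, -0.008]
ft_force: [-1.4, 0.2, 0.3]
opening: 0.241
```

>>> {"name": "arm_command", "arguments": {"moves": [0,0,0.5,0,255,0,0,0.5,0,255]}}

```text
time: 26.25
ee_pos: [553.8, 94.8, 72.3]
orientation: [0.426, 3.094, -0.008]
ft_force: [-6.4, -0.7, 14.2]
opening: 0.244
```

>>> {"name": "arm_command", "arguments": {"moves": [0,0,0,0,255,0,0,0,0,140,0,0,0,0,140,0,0,0,0,140,0,0,-10,0,140,0,0,-30,0,140,0,0,-40,0,140,0,0,-40,0,140,0,0,-30,0,140,0,-40,0,0,140,0,-45,0,0,140,0,-45,0,0,140,0,-45,0,0,140,0,-45,0,0,140,0,-20,0,0,140,0,0,0,0,140,0,0,0,0,140]}}

```text
time: 27.95
ee_pos: [484.6, -143.1, 239.1]
orientation: [0.422, 3.083, -0.012]
ft_force: [0.7, -0.1, -0.9]
opening: 0.449
```

```bash
python3 - <<'E'
from h import *
show()
im=vision.read_camera("side")
cv2.imwrite("pics/s9.png",cv2.resize(im[170:240,230:310,::-1],None,fx=8,fy=8,interpolation=cv2.INTER_CUBIC))
im=vision.read_camera("top")
cv2.imwrite("pics/t9.png",cv2.resize(im[155:255,240:400,::-1],None,fx=5,fy=5,interpolation=cv2.INTER_CUBIC))
E
```

```text
t 27.95 p [ 484.63 -143.14  239.1 ] yaw_y 1.2989 tilt 1.75 f [ 0.66 -0.07 -0.89] op 0.449 q [-0.45  0.2  -0.11  1.23  0.   -0.18]
```

View pics/s9.png

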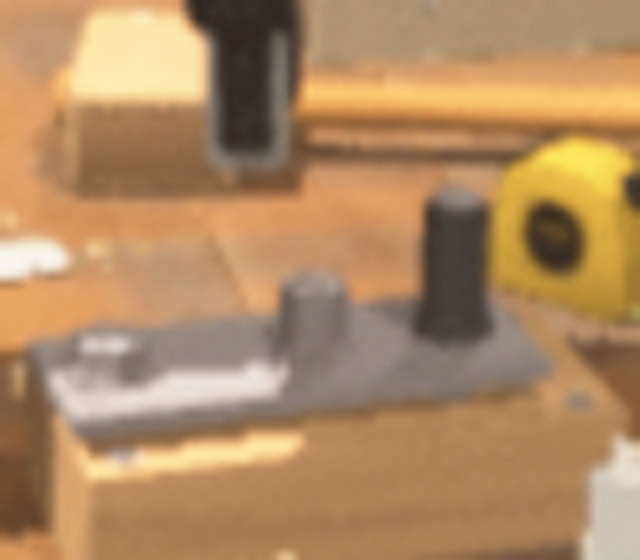

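View pics/t9.png

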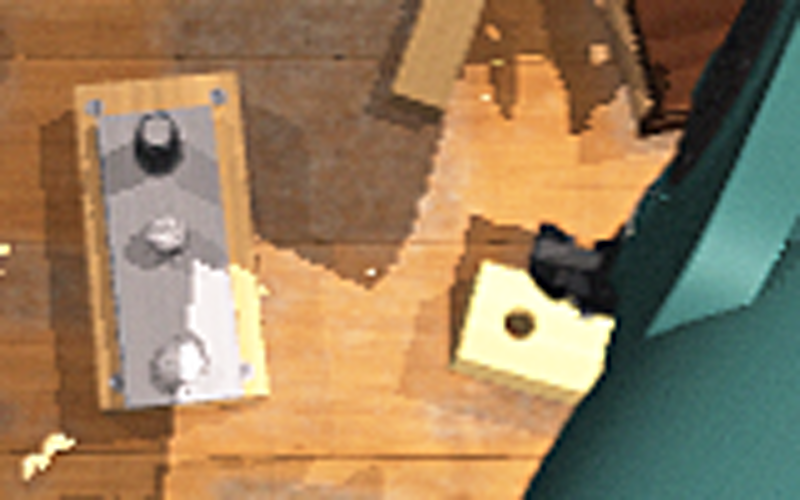

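>>> {"name": "arm_command", "arguments": {"moves": [0,0,0,0,140,0,0,0,0,140,0,0,0,0,140]}}

```text
time: 28.35
ee_pos: [485.5, -140.0, 239.0]
orientation: [0.414, 3.085, -0.011]
ft_force: [-0.4, 0.2, -0.1]
opening: 0.449
```

```bash
python3 - <<'E'
from h import *
show()
print(ray("top",zt(166,235),91),ray("top",zt(157,131),120),ray("side",zt(316,281,230,170,8),91))
print(robot.close_job())
E
```

```text
t 28.35 p [ 485.54 -139.97  239.04] yaw_y 1.3041 tilt 1.73 f [-0.4   0.19 -0.11] op 0.449 q [-0.44  0.21 -0.11  1.23  0.   -0.18]
[551.39548009  95.14240166  91.        ] [606.82709981 100.54811509 120.        ] [556.19536033  95.75341385  91.        ]
the job is handed in; nothing more can be done
None
```

The drift and bolt are both fully home, and I handed the job in at about 28 s; the interface gives no verdict.

**Drift:** I put it in the plate's end hole and swept it toward the block's −y side, resting lightly on the strap. Its nose found the strap's hole after the TCP had moved about 12 mm, and it went down until the collar seated. The highest vertical force I read was about 11 N.

**Bolt:** It went into the middle hole without resistance until the flange seated, at about 14 N.

**Last checks:**
- **Seating:** each part stopped within about 0.1 mm of the height I expected for home.
- **Pictures:** taken after release, they show both parts standing upright in their holes. The robot is clear of the work, and the tape measure in the side view looks undisturbed. I did not compare the positions of all three bystanders in numbers.
- **Disagreement:** the top and side cameras differ by about 5 mm in x on the bolt's head (551 mm and 556 mm). Their average fits the hole, which I put at about x = 553 mm, and the bolt could only have seated inside it.
- **Tool tilt:** the tool drifted 1 to 2 degrees from vertical over the run, well inside the 0.1 rad allowed for the parts.

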